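Index the nozzle arm one hole over the clay rose

TASK

The glazing nozzle's swing arm is pinned in the middle hole of its index plate. Without pinching or grasping anything, hook a fingertip under the top bar of the arm's pull ring, lift the spring pin out, swing the arm one hole to the side where the clay rose lies, and let the pin spring fully home there so that the nozzle stands over the rose. Leave the pieces on the pads and everything else on the bench as they are, and finish clear of it all.

Things in the scene. Friction and masses are not known exactly. Their poses are not given: they have to be found in the camera images.
- ring_eye (a point): Centre of the opening (64 mm wide, 50 mm high along its slope) of the pull ring at the arm's outer end, 128 mm above the bench while the pin is home, 220 mm from the arm's vertical pivot axis, which lies on the robot's side. The ring, of 8 mm bar, 80 mm wide, leans 45 degrees outward, away from the pivot, so one looks through it from above the pivot. It only rises, and swings with the arm.
- ring_bar: Top bar of the ring, middle 20 mm outward of ring_eye and 20 mm above it, 14 mm deep; origin at ring_eye, x outward along the arm, z up. A closed gripper tilted 30 to 45 degrees, tips down and outward along the arm, fits through the opening, tips 15 mm beyond ring_eye; rising straight up 20 to 25 mm, it meets the bar. Below: the pin's barrel, 26 mm across, top 88 mm above the bench.
- ring_bar_near: Edge of the same top bar on the pivot's side, a rod of 6 mm; origin as ring_bar.
- ring_bar_far: Edge of the same top bar on the side away from the pivot, a rod of 6 mm; origin as ring_bar.
- index_pin (a joint): Lift of the spring pin in m: 0 home in a hole, 0.008 with its tip resting on the plate between holes, clear from 0.009, stop at 0.022. A spring pulls it down, 4 N (0) to 7 N (stop). It drops into a hole when within 1 mm of its middle. Pin up, 1 N swings the arm, which stays where left; pin on the plate, about 2 N at a ring upright push it along until it drops in; then it is locked.
- nozzle_tip (a point): Tip of the brass nozzle under the arm, 137 mm from the pivot axis, on the line from it to ring_eye, 50 mm above the bench. Five holes, 0.349 rad (20 degrees) apart about the pivot; the arm starts in the middle one. Nozzle block top 86 mm, arm bar (30 mm wide) 56 to 68 mm, pivot cap 80 mm up. Grey board 285x300x12 mm, from 45 mm behind the pivot to 240 mm ahead.
- clay_rose: Unglazed clay rose, 64 mm across, 31 mm high, origin at the centre of its underside. It lies loose on the left or the right one of two round cork pads (68 mm, tops 15 mm above the bench), which lie under the nozzle's places at the two holes next to the middle one.
- medallion: Flat round clay medallion, 46 mm across, 10 mm thick, loose on the other pad; origin at the centre of its underside. Leave it.
- white_bowl: Bowl of 138 mm diameter and 52 mm height at the left, loose bystander; origin at the centre of its underside.
- paint_jar_7: Paint jar with blue cap, 42 mm diameter, 82 mm high, left of the board, loose bystander; origin at the centre of its underside.
- fish_b: White unglazed clay fish 63x104x77 mm, far left, loose bystander; origin at the centre of its underside.
- shell_sculpture: White shell sculpture 68x100x200 mm at the far right, loose bystander; origin at the centre of its underside.

How it is judged (in metres and radians):
On the way, in this order (a step that is already met when the one before it is completed fails the run):
1. the pin is lifted clear of the middle hole by a fingertip under the ring's top bar (value of joint index_pin above 0.0085 m and contact force between the fingers and ring_bar above 1 N and distance of nozzle_tip from where it was at the start of the episode below 0.012 m), for 0.1 s.
2. the pin is home in the hole on the clay rose's side, the nozzle over the rose (value of joint index_pin below 0.002 m and horizontal distance between nozzle_tip and clay_rose below 0.016 m), for 0.2 s.
At the end, for the whole second after the job is handed in: The pin is fully home (lift under 2 mm), the nozzle tip is within 16 mm, seen from above, of the clay rose's middle, and the arm and the rose are at rest (all of step 2 and linear speed of each of ring_bar, clay_rose below 0.01 m/s); the robot touches nothing.
It fails at once if the ring's top bar is pinched between the fingers (contact force between the fingers and ring_bar_near above 1 N and contact force between the fingers and ring_bar_far above 1 N).
It fails at once if a piece on the pads is shifted by more than 12 mm or lifted (distance of any of clay_rose, medallion from where it was at the start of the episode above 0.012 m).
It fails at once if a bystander is shifted by more than 25 mm or lifted (distance of any of white_bowl, paint_jar_7, fish_b, shell_sculpture from where it was at the start of the episode above 0.025 m).
It also fails if it takes over 64 s, if anything falls off the work surface, if the arm or the gripper's body presses on something with over 40 N, if the wrist force passes 120 N, or if a joint passes its speed limit or range.

ROBOT

A 6-joint arm with a two-finger parallel gripper is mounted at the origin on the work surface; the furniture and walls round the work are solid. World frame = base frame: x ahead of the robot, y to its left, z up, the work surface at z = 0. Lengths are in mm, angles in rad, forces in N, time in s.
With the tool pointing down it reaches from about 400 to 925 mm from the base axis. Payload 12.5 kg.
Tool frame: the origin (TCP) lies at the very end of the fingers, on their centre line; the grasp point (between the pads) lies 19 mm behind it; z points along the fingers, y is the line along which they close (so a half turn about z gives the same grasp; the last joint's range is limited). The gripper opens to 95 mm and grips with 3 to 60 N. Pads are 20 mm wide; open, the fingers measure 119 mm over their backs; the gripper's body (75 mm by 180 mm) begins 59 mm behind the grasp point.
Start: joints at [-1.279, 0.491, 1.559, -0, 1.092, -0.106], TCP at [242.144, -576.208, 194.561] pointing down, gripper open.
Joint ranges: [-3.1, 3.1], [-0.84, 2.19], [0.05, 2.79], [-1.13, 4.28], [0.06, 2.93], [-2.69, 2.69]. Speed limits (rad/s): [2.22, 2.22, 2.79, 3.14, 3.14, 3.14].

INTERFACE

Orientations are given as [roll, pitch, yaw] about the fixed x, y, z axes, in that order (R = Rz(yaw) Ry(pitch) Rx(roll)).
In Python, from cell import env, eyes, workorder, probe_bus gives the robot as it stands (env), with the cameras (eyes), the job (workorder) and the readings (probe_bus).
- The arm moves only by the shell command python3 steer.py, which reads ROWS from standard input. ROWS is a JSON list of rows, 1 to 5 of them, each an object with the fields sx, sy, sz (the shift in mm), turn (a turn about the tool's z in rad), aperture (the opening from 0.0 (shut) to 1.0 (fully open)); a field left out counts as zero (the opening has to be given); each row is the pose to reach, as a shift and turn from the pose commanded when the command began, along the tool's axes at that moment; what a row does not reach only later rows make up. A row lasts 1/12 s, in which the tool goes at most 41.7 mm and 0.125 rad, less where a joint would pass 70% of its speed; a pose out of reach is approached as far as the arm can. The fingers move at their own pace and stop on an object; the grip force is fixed at half the most. Time passes only in rows, so rows that do not move let the fingers close. It prints the time, the measured TCP pose, the force, the opening and the grip force at its end. Input that does not fit is refused with a message, and nothing moves.
- probe_bus.state(): the state, without advancing time (a new reading comes with each control period).
- eyes.read_camera(name): name is "scene" or "top" or "wrist"; returns (picture, depth): 480x640x3 uint8, red, green, blue; 480x640 float32, mm along the optical axis (not along the pixel's ray), 0 where there is no reading.
- eyes.camera_info(name): a dict with "vertical_fov" (degrees; the focal length in pixels is half the picture's height over the tangent of half this angle, whatever the lens; pixels are square), "cx", "cy" (the principal point, pixels), "dist_coeffs" ([k1, k2, p1, p2, k3] as OpenCV has them; the pictures are not rectified), "origin" and "attitude" of the camera in the world. Camera axes: x right, y down, z forward; pixel columns grow to the right and rows downward; lengths in mm; the calibration is good to about 2 mm. A picture is of the moment at which its call begins: read the wrist's pose just before it. camera_info takes no time and is no camera call; for the wrist camera it gives the pose at the moment of the call.
- workorder.job_done(): hands the job in; it is judged then, once.
The state is a dict: "t": time; "joints": joint angles; "qvel": joint speeds; "tau": joint torques, N m; "eef_pos": TCP position; "tcp_rot": TCP orientation; "ft_force": force on the tool from outside, world axes, zero at the start; "moment": the same for the moment, N m; "opening": opening from 0.0 (shut) to 1.0 (fully open); "grip_force": force on a finger pad.
Only numpy, scipy, OpenCV 4.12 (cv2) and the standard library are available. Lean on these libraries where they do the work, as an engineer would, in place of code of your own. Each camera call takes 0.05 s, during which the arm holds its last target. There are 200 camera calls.

## Working session

There is one attempt and no reset: what is moved stays moved. The work goes in short steps, Python scripts to look and compute and a shell command to move; the robot and the scene stay as the last step left them, time stands still between calls to the robot, and variables do not carry over. Pictures are saved under pics/ and viewed, at most 10 in all, crops included, and the job is handed in when it is done.

```bash
ls; mkdir -p pics; python3 - <<'E'
from cell import env, eyes, workorder, probe_bus
import cv2
s=probe_bus.state(); print(s)
for n in ["scene","top"]:
    p,d=eyes.read_camera(n); cv2.imwrite(f"pics/{n}0.png",p[:,:,::-1]); print(n,eyes.camera_info(n))
    import numpy as np; np.save(f"{n}0.npy",d)
print(eyes.camera_info("wrist"))
E
```

```text
cell.py
pics
steer.py
{'t': 0.0, 'joints': array([-1.27861103e+00,  4.91527853e-01,  1.55945035e+00,  1.41056536e-05,
        1.09167498e+00, -1.05604036e-01]), 'qvel': array([ 0.00183799,  0.00042785, -0.0008358 ,  0.00098074, -0.00107989,
       -0.00265163]), 'tau': array([-2.70934024e-04, -6.12653947e+01, -2.58191621e+01,  6.91592158e-02,
        4.81527625e-02, -1.36040594e-04]), 'eef_pos': array([ 242.06023379, -575.94101741,  193.98114314]), 'tcp_rot': array([-3.14053936e+00, -1.24228029e-04,  3.97782755e-01]), 'ft_force': array([-0.5168278 ,  0.00476465,  0.81179009]), 'moment': array([ 0.05061298, -0.02175619,  0.03087206]), 'grip_force': 0.0, 'opening': 1.0005701533147158}
scene {'vertical_fov': 53.85065614810361, 'cx': 318.46625729298796, 'cy': 242.7894111445903, 'dist_coeffs': array([-0.03785424,  0.        ,  0.        ,  0.        ,  0.        ]), 'origin': array([-153.45946933,  325.53660771,  895.23357992]), 'attitude': array([-2.36992429e+00, -2.00229155e-03, -2.10581895e+00])}
top {'vertical_fov': 53.57805342737898, 'cx': 317.42242484396814, 'cy': 239.3639329575493, 'dist_coeffs': array([-0.03936703,  0.        ,  0.        ,  0.        ,  0.        ]), 'origin': array([ 398.05925597, -110.54081513, 1094.65443644]), 'attitude': array([-3.03901519,  0.00888344, -1.57930002])}
{'vertical_fov': 71.63497292994475, 'cx': 318.2932226351409, 'cy': 239.95188989075479, 'dist_coeffs': array([-0.05841699,  0.        ,  0.        ,  0.        ,  0.        ]), 'origin': array([ 305.78461946, -550.14365619,  383.89921753]), 'attitude': array([ 2.89057691e+00,  3.44321772e-04, -1.17357081e+00])}
```

View pics/top0.png

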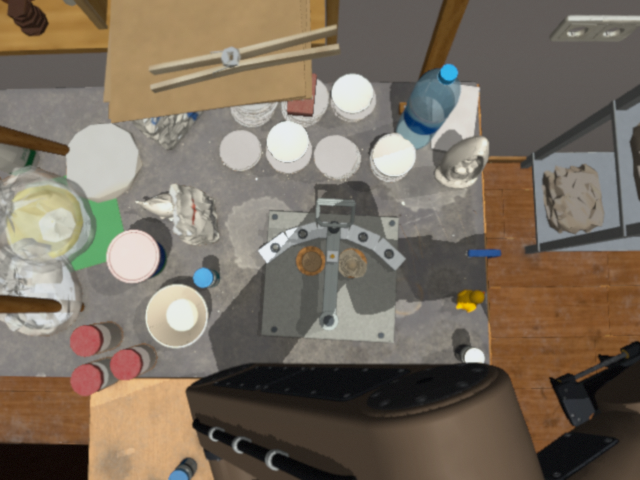

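View pics/scene0.png

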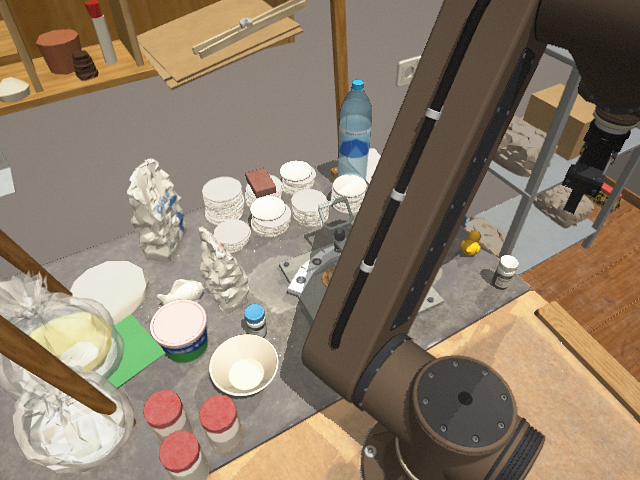

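The top view shows the pivot at about (328,320), the ring at about (335,207), and the pads at about (310,262) and (352,263). Next I'll zoom in and measure.

```bash
cat > h.py <<'E'
import numpy as np, cv2
from scipy.spatial.transform import Rotation as R
def cam(ci):
    f=240/np.tan(np.radians(ci["vertical_fov"]/2))
    return np.array([[f,0,ci["cx"]],[0,f,ci["cy"]],[0,0,1]]),ci["dist_coeffs"],R.from_euler('xyz',ci["attitude"]).as_matrix(),ci["origin"]
def ray(ci,uv):
    K,D,M,o=cam(ci); n=cv2.undistortPoints(np.array(uv,float).reshape(-1,1,2),K,D)[:,0]
    return np.c_[n,np.ones(len(n))]@M.T,o
def at_z(ci,uv,z):
    r,o=ray(ci,uv); return o+r*((z-o[2])/r[:,2])[:,None]
def at_d(ci,uv,d):
    r,o=ray(ci,uv); return o+r*np.array(d).reshape(-1,1)
def proj(ci,P):
    K,D,M,o=cam(ci); return cv2.projectPoints(((np.atleast_2d(P)-o)@M).reshape(-1,1,3),np.zeros(3),np.zeros(3),K,D)[0][:,0]
E
python3 - <<'E'
from cell import env, eyes, workorder, probe_bus
from h import *
ci=eyes.camera_info("top")
p=cv2.imread("pics/top0.png"); d=np.load("top0.npy")
c=cv2.resize(p[185:345,250:410],None,fx=3.75,fy=3.75,interpolation=cv2.INTER_CUBIC); cv2.imwrite("pics/c0.png",c)
print("pivot",at_z(ci,[(328,320.5)],80))
# height map
v,u=np.mgrid[185:345,250:410]; P=at_d(ci,np.c_[u.ravel(),v.ravel()],d[185:345,250:410].ravel())
for lo,hi,n in [(132,170,'ring'),(100,132,'ringlow')]:
    q=P[(P[:,2]>lo)&(P[:,2]<hi)]; print(n,len(q),q.mean(0) if len(q) else 0, q.min(0) if len(q) else 0,q.max(0) if len(q) else 0)
np.save("P.npy",P)
for uv in [(311,262),(352,263),(305,262),(358,263),(328,320)]: print(uv,d[uv[1],uv[0]],at_d(ci,[uv],[d[uv[1],uv[0]]]))
E
```

```text
pivot [[ 330.20546402 -123.27934888   80.        ]]
ring 337 [ 567.18511423 -140.14921045  150.08250301] [ 546.38461861 -179.70933083  132.02746114] [ 578.9422961  -100.38271331  157.66941991]
ringlow 209 [ 533.32896814 -138.29146721  115.59363389] [ 522.93753946 -178.41346739  100.56867095] [ 555.87998875 -100.09065669  131.89695073]
(311, 262) 1071.3226 [[457.2086769  -87.05411832  23.90952703]]
(352, 263) 1049.3574 [[ 453.01915091 -178.04304417   44.83145855]]
(305, 262) 1072.7147 [[457.39968665 -73.48252104  22.63838357]]
(358, 263) 1058.4658 [[ 453.37837805 -191.99949123   35.59981077]]
(328, 320) 1002.98535 [[ 331.20715146 -123.29859235   79.34038123]]
```

View pics/c0.png

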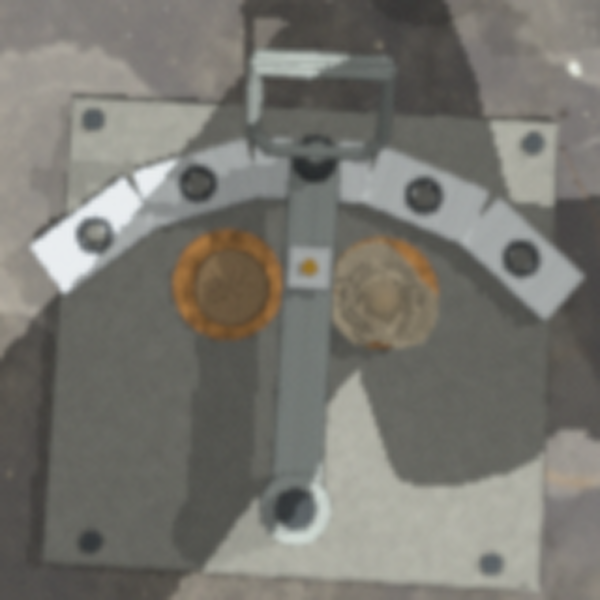

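The rose is on the right pad (top-view pixel 352,263), so the arm swings clockwise towards −y. Rows can't tilt the tool directly. I'll go up first and see how the controller behaves at its reach limits.

```bash
for i in 1 2 3; do echo '[{"sz":-41, "aperture":0}, {"sz":-82, "aperture":0}, {"sz":-123, "aperture":0}, {"sz":-164, "aperture":0}, {"sz":-205, "aperture":0}]' | python3 steer.py; done; python3 -c "
from cell import env, eyes, workorder, probe_bus
s=probe_bus.state();print(s['joints'],s['eef_pos'],s['tcp_rot'])"
```

```text
t: 0.52
eef_pos: [242.0, -575.6, 401.5]
tcp_rot: [-3.141, -0.0, 0.398]
ft_force: [-0.1, -0.6, -0.5]
opening: 0.707
grip_force: 0.0
t: 0.93
eef_pos: [241.9, -575.2, 606.6]
tcp_rot: [3.141, 0.0, 0.398]
ft_force: [0.2, -0.5, 1.0]
opening: 0.355
grip_force: 0.0
t: 1.35
eef_pos: [230.0, -548.5, 708.3]
tcp_rot: [3.139, -0.001, 0.398]
ft_force: [0.3, -1.9, -0.7]
opening: 0.025
grip_force: 0.0
[-1.2856172   0.56851227  0.05300075  0.00300266  2.51738897 -0.11000209] [ 230.01180569 -548.50143548  708.28023402] [ 3.13872420e+00 -1.44216067e-03  3.97622091e-01]
```

```bash
for i in 1 2 3 4; do echo '[{"sz":-41, "aperture":0}, {"sz":-82, "aperture":0}, {"sz":-123, "aperture":0}, {"sz":-164, "aperture":0}, {"sz":-205, "aperture":0}]' | python3 steer.py|sed -n 1,3p;python3 -c "
from cell import env, eyes, workorder, probe_bus
s=probe_bus.state();print(s['joints'])"; done
```

```text
t: 1.77
eef_pos: [206.6, -491.9, 755.9]
tcp_rot: [3.109, 0.0, 0.398]
[-1.29906921  0.48519785  0.04829647  0.00720705  2.57566384 -0.11985809]
t: 2.18
eef_pos: [185.1, -440.7, 789.8]
tcp_rot: [3.096, 0.0, 0.398]
[-1.31542333  0.41625681  0.04842316  0.01317785  2.63155003 -0.13066634]
t: 2.6
eef_pos: [164.9, -392.7, 817.2]
tcp_rot: [3.083, 0.0, 0.398]
[-1.33504945  0.35323278  0.04844205  0.02136233  2.68158359 -0.14256804]
t: 3.02
eef_pos: [146.1, -347.9, 839.1]
tcp_rot: [3.071, 0.0, 0.398]
[-1.358969    0.29596836  0.04845574  0.03249256  2.72712702 -0.15569378]
```

```bash
for i in 1 2 3; do echo '[{"sy":41, "sz":-20, "aperture":0}, {"sy":82, "sz":-40, "aperture":0}, {"sy":123, "sz":-60, "aperture":0}, {"sy":164, "sz":-80, "aperture":0}, {"sy":205, "sz":-100, "aperture":0}]' | python3 steer.py|sed -n 1,3p;python3 -c "
from cell import env, eyes, workorder, probe_bus
s=probe_bus.state();print(s['joints'])"; done;  echo '[{"sy":41, "sz":-80, "aperture":0}, {"sy":82, "sz":-160, "aperture":0}, {"sy":123, "sz":-240, "aperture":0}, {"sy":164, "sz":-320, "aperture":0}, {"sy":205, "sz":-400, "aperture":0}]' | python3 steer.py|sed -n 1,3p
```

```text
t: 3.43
eef_pos: [177.0, -421.6, 806.6]
tcp_rot: [3.058, -0.0, 0.398]
[-1.32624769  0.3802643   0.04830177  0.02651763  2.63016135 -0.12977533]
t: 3.85
eef_pos: [202.0, -480.8, 776.2]
tcp_rot: [3.04, 0.0, 0.398]
[-1.30735092  0.44777707  0.04801309  0.02411475  2.54500279 -0.11380266]
t: 4.27
eef_pos: [223.2, -531.2, 747.0]
tcp_rot: [3.022, 0.0, 0.398]
[-1.29509624  0.50577948  0.04812981  0.0232824   2.46838321 -0.10303487]
t: 4.68
eef_pos: [213.4, -507.7, 767.2]
tcp_rot: [3.001, 0.0, 0.398]
```

```bash
echo '[{"sy":250, "sz":-250, "aperture":0}, {"sy":250, "sz":-250, "aperture":0}, {"sy":250, "sz":-250, "aperture":0}, {"sy":250, "sz":-250, "aperture":0}, {"sy":250, "sz":-250, "aperture":0}]' | python3 steer.py|sed -n 1,3p
echo '[{"sy":1500, "sz":-1500, "aperture":0}, {"sy":1500, "sz":-1500, "aperture":0}, {"sy":1500, "sz":-1500, "aperture":0}, {"sy":1500, "sz":-1500, "aperture":0}, {"sy":1500, "sz":-1500, "aperture":0}]' | python3 steer.py|sed -n 1,3p
echo '[{"sy":250, "sz":-250, "aperture":0}]' | python3 steer.py|sed -n 1,3p
echo '[{"sy":250, "sz":-250, "aperture":0}]' | python3 steer.py|sed -n 1,3p
echo '[{"sy":250, "sz":-250, "turn":0.5, "aperture":0}]' | python3 steer.py|sed -n 1,3p
echo '[{"sy":250, "sz":-250, "turn":-0.5, "aperture":0}]' | python3 steer.py|sed -n 1,3p
```

```text
t: 5.1
eef_pos: [221.2, -526.6, 758.2]
tcp_rot: [2.985, -0.0, 0.398]
t: 5.52
eef_pos: [227.3, -540.9, 753.4]
tcp_rot: [2.964, 0.0, 0.398]
t: 5.6
eef_pos: [228.9, -545.0, 754.6]
tcp_rot: [2.947, -0.0, 0.398]
t: 5.68
eef_pos: [230.3, -548.2, 757.6]
tcp_rot: [2.925, -0.0, 0.398]
t: 5.77
eef_pos: [231.4, -550.6, 760.9]
tcp_rot: [2.907, -0.029, 0.278]
t: 5.85
eef_pos: [229.3, -553.9, 764.4]
tcp_rot: [2.886, -0.007, 0.372]
```

```bash
cat >> h.py <<'E'
def to(p):
    from cell import env, eyes, workorder, probe_bus
    s=probe_bus.state(); M=R.from_euler('xyz',s['tcp_rot']).as_matrix(); z=M[:,2]
    print('pos',s['eef_pos'].round(1),'tilt',np.arccos(-z[2]).round(3),'az',np.arctan2(z[1],z[0]).round(3),'shift',((np.array(p)-s['eef_pos'])@M).round(1),'ft',s['ft_force'].round(1),'yaxis',M[:,1].round(2),'j',s['joints'].round(2),'t',s['t'])
E
python3 -c "
from h import *; to([590,100,700])"
```

```text
pos [ 229.3 -553.9  764.4] tilt 0.256 az -1.173 shift [ 573.4 -479.6  -55. ] ft [-0.4 -0.2 -0.2] yaxis [ 0.35 -0.9   0.25] j [-1.3   0.49  0.05  0.05  2.35 -0.07] t 5.85
```

```bash
echo '[{"sx":29, "sy":-24, "sz":-3, "aperture":0}, {"sx":57, "sy":-48, "sz":-6, "aperture":0}, {"sx":86, "sy":-72, "sz":-9, "aperture":0}, {"sx":115, "sy":-96, "sz":-11, "aperture":0}, {"sx":143, "sy":-120, "sz":-14, "aperture":0}]' | python3 steer.py|sed -n 1,3p
echo '[{"sx":29, "sy":-24, "sz":-3, "aperture":0}, {"sx":57, "sy":-48, "sz":-6, "aperture":0}, {"sx":86, "sy":-72, "sz":-9, "aperture":0}, {"sx":115, "sy":-96, "sz":-11, "aperture":0}, {"sx":143, "sy":-120, "sz":-14, "aperture":0}]' | python3 steer.py|sed -n 1,3p
echo '[{"sx":29, "sy":-24, "sz":-3, "aperture":0}, {"sx":57, "sy":-48, "sz":-6, "aperture":0}, {"sx":86, "sy":-72, "sz":-9, "aperture":0}, {"sx":115, "sy":-96, "sz":-11, "aperture":0}, {"sx":143, "sy":-120, "sz":-14, "aperture":0}]' | python3 steer.py|sed -n 1,3p
echo '[{"sx":29, "sy":-24, "sz":-3, "aperture":0}, {"sx":57, "sy":-48, "sz":-6, "aperture":0}, {"sx":86, "sy":-72, "sz":-9, "aperture":0}, {"sx":115, "sy":-96, "sz":-11, "aperture":0}, {"sx":143, "sy":-120, "sz":-14, "aperture":0}]' | python3 steer.py|sed -n 1,3p
python3 -c "
from h import *; to([590+600,100+100,700+700])"
```

```text
t: 6.27
eef_pos: [314.3, -385.4, 747.9]
tcp_rot: [2.885, -0.001, 0.398]
t: 6.68
eef_pos: [399.9, -220.3, 731.2]
tcp_rot: [2.886, -0.001, 0.398]
t: 7.1
eef_pos: [485.5, -54.6, 714.5]
tcp_rot: [2.887, -0.002, 0.398]
t: 7.52
eef_pos: [571.0, 111.1, 697.9]
tcp_rot: [2.888, -0.002, 0.398]
pos [571.  111.1 697.9] tilt 0.254 az -1.166 shift [ 606.3  329.2 -638.8] ft [ 0.1 -0.3  1.3] yaxis [ 0.37 -0.89  0.25] j [ 0.2   0.41  0.42 -0.32  2.24  1.17] t 7.5167
```

```bash
echo '[{"sx":32, "sy":17, "sz":-32, "aperture":0}, {"sx":64, "sy":34, "sz":-64, "aperture":0}, {"sx":96, "sy":51, "sz":-96, "aperture":0}]' | python3 steer.py|sed -n 1,3p
echo '[{"sx":250, "sy":140, "sz":-260, "aperture":0}]' | python3 steer.py|sed -n 1,3p
echo '[{"sx":250, "sy":140, "sz":-260, "aperture":0}]' | python3 steer.py|sed -n 1,3p
echo '[{"sx":250, "sy":140, "sz":-260, "aperture":0}]' | python3 steer.py|sed -n 1,3p
echo '[{"sx":250, "sy":140, "sz":-260, "aperture":0}]' | python3 steer.py|sed -n 1,3p
echo '[{"sx":250, "sy":140, "sz":-260, "aperture":0}]' | python3 steer.py|sed -n 1,3p
echo '[{"sx":250, "sy":140, "sz":-260, "aperture":0}]' | python3 steer.py|sed -n 1,3p
python3 -c "
from h import *; to([590+600,100+100,700+700])"
```

```text
t: 7.77
eef_pos: [601.2, 108.7, 716.6]
tcp_rot: [2.882, -0.009, 0.403]
t: 7.85
eef_pos: [609.6, 105.3, 715.4]
tcp_rot: [2.875, -0.024, 0.407]
t: 7.93
eef_pos: [613.9, 101.8, 720.1]
tcp_rot: [2.865, -0.05, 0.411]
t: 8.02
eef_pos: [617.4, 98.9, 723.9]
tcp_rot: [2.856, -0.07, 0.416]
t: 8.1
eef_pos: [621.3, 96.4, 726.6]
tcp_rot: [2.847, -0.087, 0.421]
t: 8.18
eef_pos: [625.4, 94.4, 729.0]
tcp_rot: [2.839, -0.103, 0.426]
t: 8.27
eef_pos: [629.0, 92.7, 731.7]
tcp_rot: [2.83, -0.119, 0.431]
pos [629.   92.7 731.7] tilt 0.332 az -0.786 shift [ 629.9  313.5 -527. ] ft [-0.7 -0.  -0.7] yaxis [ 0.37 -0.88  0.3 ] j [ 0.16  0.56  0.05 -0.37  2.3   1.05] t 8.2667
```

```bash
echo '[{"sx":260, "sy":-100, "sz":-240, "aperture":0}]' | python3 steer.py|sed -n 2,3p
echo '[{"sx":260, "sy":-100, "sz":-240, "aperture":0}]' | python3 steer.py|sed -n 2,3p
echo '[{"sx":260, "sy":-100, "sz":-240, "aperture":0}]' | python3 steer.py|sed -n 2,3p
echo '[{"sx":260, "sy":-100, "sz":-240, "aperture":0}]' | python3 steer.py|sed -n 2,3p
echo '[{"sx":260, "sy":-100, "sz":-240, "aperture":0}]' | python3 steer.py|sed -n 2,3p
echo '[{"sx":260, "sy":-100, "sz":-240, "aperture":0}]' | python3 steer.py|sed -n 2,3p
echo '[{"sx":260, "sy":-100, "sz":-240, "aperture":0}]' | python3 steer.py|sed -n 2,3p
echo '[{"sx":260, "sy":-100, "sz":-240, "aperture":0}]' | python3 steer.py|sed -n 2,3p
python3 -c "
from h import *; to([590+600,100+100,700+700])"
```

```text
eef_pos: [628.7, 113.0, 732.0]
tcp_rot: [2.823, -0.134, 0.433]
eef_pos: [627.2, 137.2, 731.6]
tcp_rot: [2.817, -0.148, 0.439]
eef_pos: [625.3, 159.5, 731.6]
tcp_rot: [2.811, -0.163, 0.446]
eef_pos: [622.9, 180.6, 731.8]
tcp_rot: [2.804, -0.178, 0.452]
eef_pos: [620.2, 200.8, 732.2]
tcp_rot: [2.798, -0.194, 0.458]
eef_pos: [616.9, 220.3, 732.7]
tcp_rot: [2.792, -0.211, 0.464]
eef_pos: [613.3, 239.1, 733.4]
tcp_rot: [2.786, -0.227, 0.47]
eef_pos: [609.2, 257.3, 734.3]
tcp_rot: [2.781, -0.245, 0.477]
pos [609.2 257.3 734.3] tilt 0.433 az -0.524 shift [ 636.3  483.3 -381.2] ft [-0.2  0.3  0.2] yaxis [ 0.35 -0.87  0.34] j [ 0.45  0.57  0.05 -0.45  2.22  1.26] t 8.9333
```

```bash
python3 -c "
from h import *; to([609+230,257+110,734+230])"
```

```text
pos [609.2 257.3 734.3] tilt 0.433 az -0.524 shift [ 302.5   64.5 -148. ] ft [-0.2  0.3  0.2] yaxis [ 0.35 -0.87  0.34] j [ 0.45  0.57  0.05 -0.45  2.22  1.26] t 8.9333
```

```bash
echo '[{"sx":300, "sy":60, "sz":-150, "aperture":0}]' | python3 steer.py|sed -n 2,3p
echo '[{"sx":300, "sy":60, "sz":-150, "aperture":0}]' | python3 steer.py|sed -n 2,3p
echo '[{"sx":300, "sy":60, "sz":-150, "aperture":0}]' | python3 steer.py|sed -n 2,3p
echo '[{"sx":300, "sy":60, "sz":-150, "aperture":0}]' | python3 steer.py|sed -n 2,3p
echo '[{"sx":300, "sy":60, "sz":-150, "aperture":0}]' | python3 steer.py|sed -n 2,3p
echo '[{"sx":300, "sy":60, "sz":-150, "aperture":0}]' | python3 steer.py|sed -n 2,3p
echo '[{"sx":300, "sy":60, "sz":-150, "aperture":0}]' | python3 steer.py|sed -n 2,3p
echo '[{"sx":300, "sy":60, "sz":-150, "aperture":0}]' | python3 steer.py|sed -n 2,3p
python3 -c "
from h import *; to([590+200,100+100,700+200])"
```

```text
eef_pos: [617.4, 261.2, 734.3]
tcp_rot: [2.774, -0.265, 0.487]
eef_pos: [627.8, 262.2, 733.2]
tcp_rot: [2.767, -0.283, 0.494]
eef_pos: [636.7, 263.9, 733.0]
tcp_rot: [2.76, -0.302, 0.501]
eef_pos: [644.6, 266.0, 733.6]
tcp_rot: [2.753, -0.321, 0.508]
eef_pos: [651.5, 268.3, 735.0]
tcp_rot: [2.745, -0.341, 0.517]
eef_pos: [657.5, 270.8, 737.1]
tcp_rot: [2.737, -0.361, 0.526]
eef_pos: [662.8, 273.5, 739.9]
tcp_rot: [2.729, -0.381, 0.535]
eef_pos: [667.4, 276.1, 743.3]
tcp_rot: [2.72, -0.402, 0.545]
pos [667.4 276.1 743.3] tilt 0.574 az -0.308 shift [121.4 166.  -55.7] ft [-0.1  0.4 -0.2] yaxis [ 0.34 -0.86  0.38] j [ 0.45  0.59  0.05 -0.43  2.03  1.28] t 9.6
```

```bash
echo '[{"sx":300, "sy":60, "sz":-150, "aperture":0}]' | python3 steer.py|sed -n 2,3p
echo '[{"sx":300, "sy":60, "sz":-150, "aperture":0}]' | python3 steer.py|sed -n 2,3p
echo '[{"sx":300, "sy":60, "sz":-150, "aperture":0}]' | python3 steer.py|sed -n 2,3p
echo '[{"sx":300, "sy":60, "sz":-150, "aperture":0}]' | python3 steer.py|sed -n 2,3p
python3 - <<'E'
from h import *
from cell import env, eyes, workorder, probe_bus
ci=eyes.camera_info("top"); p,d=eyes.read_camera("top"); cv2.imwrite("pics/top1.png",p[:,:,::-1])
P=np.load("P.npy")
# ring fit: model rectangle in frame of arm angle a about pivot
top=P[(P[:,2]>148)&(P[:,2]<160)&(abs(P[:,1]+140)<28)]; print('topbar',len(top),np.median(top,0),np.polyfit(top[:,1],top[:,0],1))
up=P[(P[:,2]>110)&(P[:,2]<145)]
for s in(-1,1):
    q=up[(s*(up[:,1]+140)>25)]; print('upright',s,len(q),np.median(q,0),np.polyfit(q[:,0],q[:,1],1))
# cap centre
q=P[(P[:,2]>74)&(P[:,2]<84)&(np.hypot(P[:,0]-330,P[:,1]+123)<25)]; print('cap',q.mean(0),q.min(0),q.max(0))
s=probe_bus.state(); M=R.from_euler('xyz',s['tcp_rot']).as_matrix(); z=M[:,2]; h=z[:2]/np.linalg.norm(z[:2])
yt=np.array([h[1],-h[0],0]); print('turn',np.arctan2(yt@-M[:,0],yt@M[:,1]))
to([500,-127,300])
E
```

```text
eef_pos: [671.2, 278.8, 747.3]
tcp_rot: [2.711, -0.422, 0.556]
eef_pos: [674.3, 281.5, 752.0]
tcp_rot: [2.702, -0.443, 0.566]
eef_pos: [676.8, 284.3, 757.1]
tcp_rot: [2.692, -0.463, 0.577]
eef_pos: [678.6, 287.0, 762.8]
tcp_rot: [2.682, -0.484, 0.589]
topbar 192 [ 570.19447031 -139.93224467  152.82640968] [6.90897822e-02 5.79533242e+02]
upright -1 75 [ 543.00995142 -173.82019364  128.65398743] [ -0.18058467 -75.61344239]
upright 1 85 [ 545.97814491 -104.40883812  125.98948302] [ 1.92694063e-01 -2.10153969e+02]
cap [ 329.59066729 -124.2653302    79.38099994] [ 316.17404289 -136.01614799   74.16514141] [ 345.55114656 -112.71677298   83.82908762]
turn 0.6986630519123324
pos [678.2 287.2 764. ] tilt 0.657 az -0.225 shift [-551.5  115.9  317.7] ft [-1.  -0.5  0.8] yaxis [ 0.33 -0.86  0.39] j [ 0.47  0.58  0.05 -0.43  1.94  1.29] t 9.9833
```

```bash
echo '[{"sx":-28, "sy":6, "sz":16, "aperture":0}, {"sx":-55, "sy":12, "sz":32, "aperture":0}, {"sx":-83, "sy":17, "sz":48, "aperture":0}, {"sx":-110, "sy":23, "sz":64, "aperture":0}, {"sx":-138, "sy":29, "sz":79, "aperture":0}]' | python3 steer.py|sed -n 2,4p
echo '[{"sx":-28, "sy":6, "sz":16, "aperture":0}, {"sx":-55, "sy":12, "sz":32, "aperture":0}, {"sx":-83, "sy":17, "sz":48, "aperture":0}, {"sx":-110, "sy":23, "sz":64, "aperture":0}, {"sx":-138, "sy":29, "sz":79, "aperture":0}]' | python3 steer.py|sed -n 2,4p
echo '[{"sx":-28, "sy":6, "sz":16, "aperture":0}, {"sx":-55, "sy":12, "sz":32, "aperture":0}, {"sx":-83, "sy":17, "sz":48, "aperture":0}, {"sx":-110, "sy":23, "sz":64, "aperture":0}, {"sx":-138, "sy":29, "sz":79, "aperture":0}]' | python3 steer.py|sed -n 2,4p
echo '[{"sx":-28, "sy":6, "sz":16, "aperture":0}, {"sx":-55, "sy":12, "sz":32, "aperture":0}, {"sx":-83, "sy":17, "sz":48, "aperture":0}, {"sx":-110, "sy":23, "sz":64, "aperture":0}, {"sx":-138, "sy":29, "sz":79, "aperture":0}]' | python3 steer.py|sed -n 2,4p
echo '[{"turn":0.12, "aperture":0}, {"turn":0.24, "aperture":0}, {"turn":0.36, "aperture":0}, {"turn":0.48, "aperture":0}, {"turn":0.6, "aperture":0}]' | python3 steer.py|sed -n 2,4p
echo '[{"turn":0.1, "aperture":0}, {"turn":0.1, "aperture":0}]' | python3 steer.py|sed -n 2,4p
python3 - <<'E'
from h import *
from cell import env, eyes, workorder, probe_bus
to([513,-130,176])
p,d=eyes.read_camera("wrist"); ci=eyes.camera_info("wrist"); cv2.imwrite("pics/w1.png",p[:,:,::-1]); 
print(proj(ci,[[549.5,-139,128],[569.5,-140.5,148],probe_bus.state()['eef_pos']]))
E
```

```text
eef_pos: [645.5, 208.8, 676.9]
tcp_rot: [2.682, -0.483, 0.589]
ft_force: [1.9, -0.3, 1.3]
eef_pos: [599.8, 104.6, 561.6]
tcp_rot: [2.682, -0.483, 0.588]
ft_force: [1.1, 0.0, 0.5]
eef_pos: [554.4, 1.0, 446.4]
tcp_rot: [2.681, -0.483, 0.588]
ft_force: [-0.2, -0.1, -0.3]
eef_pos: [508.9, -102.9, 331.4]
tcp_rot: [2.68, -0.482, 0.588]
ft_force: [1.9, 0.4, 1.0]
eef_pos: [509.6, -102.0, 332.1]
tcp_rot: [3.067, -0.65, -0.108]
ft_force: [0.8, -0.3, 0.3]
eef_pos: [509.6, -101.9, 332.1]
tcp_rot: [-3.141, -0.654, -0.231]
ft_force: [-0.6, -0.7, -0.5]
pos [ 509.6 -101.9  332.1] tilt 0.654 az -0.23 shift [-87.2  26.6 129.8] ft [-0.6 -0.7 -0.5] yaxis [-0.23 -0.97 -0.  ] j [-0.37 -0.02  2.05  0.19  0.47  1.29] t 12.2333
[[338.82334954 286.00277933]
 [336.92159811 265.42927291]
 [316.41178063 272.7285624 ]]
```

View pics/w1.png

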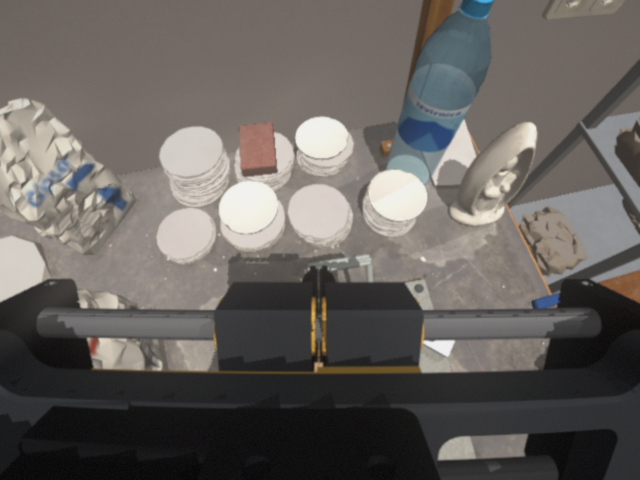

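```bash
echo '[{"sx":-17, "sy":5, "sz":26, "aperture":0}, {"sx":-35, "sy":11, "sz":52, "aperture":0}, {"sx":-52, "sy":16, "sz":78, "aperture":0}, {"sx":-70, "sy":22, "sz":104, "aperture":0}, {"sx":-87, "sy":27, "sz":130, "aperture":0}]' | python3 steer.py|sed -n 2,4p
echo '[{"aperture":0}]' | python3 steer.py|sed -n 2,4p
python3 - <<'E'
from h import *
from cell import env, eyes, workorder, probe_bus
to([557.5,-141,116])
ci=eyes.camera_info("top"); p,d=eyes.read_camera("top"); ci2=eyes.camera_info("scene"); p2,_=eyes.read_camera("scene")
w,_=eyes.read_camera("wrist")
a=cv2.resize(p[185:335,250:410],(480,450)); b=p2[160:310,280:440]; b=cv2.resize(b,(300,281)); 
o=np.zeros((450,780,3),np.uint8); o[:,:480]=a; o[:281,480:]=b; o[281:450,480:]=cv2.resize(w[200:360,200:484],(300,169)); cv2.imwrite("pics/m1.png",o[:,:,::-1])
E
```

```text
eef_pos: [515.3, -119.1, 216.7]
tcp_rot: [-3.132, -0.658, -0.219]
ft_force: [0.8, 0.7, -0.3]
eef_pos: [515.5, -118.7, 216.6]
tcp_rot: [-3.13, -0.658, -0.22]
ft_force: [-0.3, 0.7, -0.5]
pos [ 515.5 -118.7  216.6] tilt 0.658 az -0.201 shift [-25.2  13.9 107.4] ft [-0.3  0.7 -0.5] yaxis [-0.21 -0.98 -0.01] j [-0.43  0.16  2.22  0.9   0.18  0.51] t 12.7833
```

View pics/m1.png

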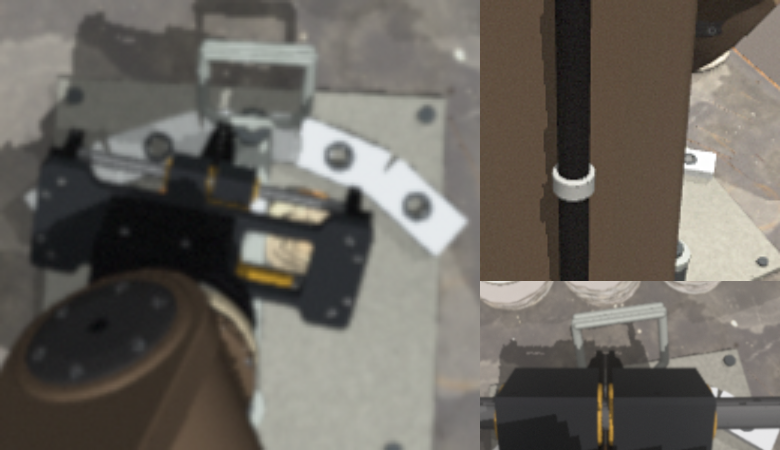

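```bash
cat > fk.py <<'E'
from h import *
from scipy.optimize import least_squares
def fk(q,p):
    z0,r0,L1,L2,e,Lt,b=p
    Rt=R.from_euler('z',q[0]); pos=Rt.apply([r0,0,z0]); 
    Rt=Rt*R.from_euler('y',q[1]); pos=pos+Rt.apply([0,0,L1])
    Rt=Rt*R.from_euler('y',q[2]); pos=pos+Rt.apply([e,0,L2])
    Rt=Rt*R.from_euler('z',q[3])*R.from_euler('y',q[4]); pos=pos+Rt.apply([b,0,Lt])
    return pos,Rt*R.from_euler('z',q[5])
data=[([-1.27861,.49153,1.55945,0,1.09167,-.1056],[242.06,-575.94,193.98]),
([-1.30,.49,.05,.05,2.35,-.07],[229.3,-553.9,764.4]),([.2,.41,.42,-.32,2.24,1.17],[571,111.1,697.9]),
([-1.2856,.5685,.053,.003,2.5174,-.11],[230,-548.5,708.3]),([.45,.57,.05,-.45,2.22,1.26],[609.2,257.3,734.3]),
([.47,.58,.05,-.43,1.94,1.29],[678.2,287.2,764]),([-.37,-.02,2.05,.19,.47,1.29],[509.6,-101.9,332.1]),([-.43,.16,2.22,.90,.18,.51],[515.5,-118.7,216.6])]
s=least_squares(lambda p:np.concatenate([fk(q,p)[0]-x for q,x in data]),[300,0,400,400,0,250,0])
p=s.x
E
python3 - <<'E'
from fk import *
print(p.round(1),abs(s.fun).max().round(1)); print(s.fun.round(1).reshape(-1,3))
q,x=data[-1]; Rt=fk(q,p)[1]; print(Rt.as_matrix().round(2))
lo=np.array([-3.1,-.84,.05,-1.13,.06,-2.69]);hi=np.array([3.1,2.19,2.79,4.28,2.93,2.69])
E0=np.array([549.5,-139,128])
def T(til,az):
    z=np.array([np.sin(til)*np.cos(az),np.sin(til)*np.sin(az),-np.cos(til)]); y=np.array([np.sin(az),-np.cos(az),0]); x_=np.cross(y,z); return np.c_[x_,y,z]
for til,az in [(.657,-.225),(.657,-.0),(.52,-.225),(.4,-.225),(.78,-.225)]:
  M=T(til,az); z=M[:,2]
  for nm,t in [('pre',E0-60*z),('in',E0+15*z),('up',E0+15*z+[0,0,36]),('sw',[330+219.5*np.cos(.417)+15*z[0],-124-219.5*np.sin(.417)+15*z[1],128+36+15*z[2]])]:
    best=[]
    for q0 in ([-.4,.3,2.1,.3,.4,1],[-.4,.3,2.1,2.9,.4,-1.5]):
      f=lambda q:np.r_[(fk(q,p)[0]-t)/100,(R.from_matrix(M).inv()*fk(q,p)[1]).as_rotvec()]
      r=least_squares(f,q0,bounds=(lo,hi)); best.append((round(r.cost,4),r.x.round(2)))
    print(til,az,nm,best)
E
```

```text
[182.2  94.3 570.  405.   47.5 230.8  78. ] 65.3
[[-62.8 -20.   30.8]
 [-65.3 -16.3   0.8]
 [ 12.2 -35.4  14.5]
 [-61.5 -25.5  24.9]
 [  9.9 -24.3  -5.8]
 [  7.2 -26.5 -32. ]
 [-29.8 -48.9 -30.9]
 [ -0.6 -15.7  -2.4]]
[[ 0.21  0.77  0.6 ]
 [ 0.98 -0.17 -0.12]
 [ 0.01  0.61 -0.79]]
0.657 -0.225 pre [(np.float64(0.0004), array([-0.32,  0.22,  2.2 ,  0.38,  0.08,  2.69])), (np.float64(0.0), array([-0.27,  0.35,  2.58,  3.08,  0.45,  0.02]))]
0.657 -0.225 in [(np.float64(0.0045), array([-0.31,  0.4 ,  2.12,  0.38,  0.06,  2.69])), (np.float64(0.0), array([-0.26,  0.58,  2.53,  3.11,  0.63,  0.  ]))]
0.657 -0.225 up [(np.float64(0.0006), array([-0.31,  0.32,  2.13,  0.39,  0.06,  2.69])), (np.float64(0.0), array([-0.26,  0.46,  2.5 ,  3.09,  0.47,  0.02]))]
0.657 -0.225 sw [(np.float64(0.0049), array([-0.51,  0.35,  2.12,  0.76,  0.15,  2.15])), (np.float64(0.0), array([-0.48,  0.46,  2.47,  2.78,  0.46,  0.12]))]
0.657 -0.0 pre [(np.float64(0.0), array([-0.47,  0.36,  2.53,  2.43,  0.44,  0.28])), (np.float64(0.0), array([-0.47,  0.36,  2.53,  2.43,  0.44,  0.28]))]
0.657 -0.0 in [(np.fl
[... 1644 characters left out ...]
oat64(0.0034), array([-0.36,  0.36,  2.39,  3.28,  0.06, -0.26]))]
0.78 -0.225 pre [(np.float64(0.0093), array([-0.31,  0.21,  2.22,  0.38,  0.06,  2.69])), (np.float64(0.0), array([-0.27,  0.5 ,  2.67,  3.1 ,  0.81, -0.  ]))]
0.78 -0.225 in [(np.float64(0.022), array([-0.31,  0.39,  2.12,  0.38,  0.06,  2.69])), (np.float64(0.0), array([-0.26,  0.69,  2.58,  3.11,  0.9 , -0.01]))]
0.78 -0.225 up [(np.float64(0.01), array([-0.31,  0.32,  2.12,  0.38,  0.06,  2.69])), (np.float64(0.0), array([-0.26,  0.55,  2.55,  3.1 ,  0.74,  0.  ]))]
0.78 -0.225 sw [(np.float64(0.0148), array([-0.42,  0.32,  2.11,  0.29,  0.06,  2.69])), (np.float64(0.0), array([-0.47,  0.54,  2.53,  2.87,  0.72,  0.03]))]
```

```bash
python3 -c "
from h import *; to([513,-130,176])"
echo '[{"sx":-14, "sy":7, "sz":39, "aperture":0}, {"sx":-14, "sy":7, "sz":39, "aperture":0}, {"sx":-14, "sy":7, "sz":39, "aperture":0}, {"sx":-14, "sy":7, "sz":39, "aperture":0}, {"sx":-14, "sy":7, "sz":39, "aperture":0}]' | python3 steer.py|sed -n 2,4p
python3 -c "
from h import *; to([513,-130,176])"
```

```text
pos [ 516.1 -118.8  219.1] tilt 0.661 az -0.202 shift [-26.9  12.   33.6] ft [ 0.6 -0.7 -0.6] yaxis [-0.21 -0.98 -0.01] j [-0.43  0.16  2.22  0.88  0.18  0.53] t 12.9333
eef_pos: [527.4, -128.1, 178.9]
tcp_rot: [-3.129, -0.661, -0.223]
ft_force: [-0.4, 0.9, -0.3]
pos [ 527.4 -128.1  178.9] tilt 0.661 az -0.202 shift [-12.5   5.   -6.1] ft [-0.4  0.9 -0.3] yaxis [-0.21 -0.98 -0.01] j [-0.44  0.25  2.25  1.62  0.14 -0.22] t 13.35
```

```bash
echo '[{"sx":-12, "sy":5, "sz":-6, "aperture":0}, {"sx":-12, "sy":5, "sz":-6, "aperture":0}]' | python3 steer.py|sed -n 2,4p
python3 - <<'E'
from h import *
from cell import env, eyes, workorder, probe_bus
to([558.5,-141,116])
w,_=eyes.read_camera("wrist");p,_=eyes.read_camera("top"); b=np.zeros((450,780,3),np.uint8)
b[:,:480]=cv2.resize(p[185:335,250:410],(480,450)); b[:300,480:]=cv2.resize(w[120:420,180:480],(300,300)); cv2.imwrite("pics/m2.png",b[:,:,::-1])
E
```

```text
eef_pos: [512.0, -129.5, 176.7]
tcp_rot: [-3.128, -0.66, -0.223]
ft_force: [0.1, -0.4, 0.8]
pos [ 512.  -129.5  176.7] tilt 0.66 az -0.201 shift [ 0.6  2.  77.3] ft [ 0.1 -0.4  0.8] yaxis [-0.21 -0.98 -0.01] j [-0.46  0.24  2.28  1.72  0.16 -0.34] t 13.5167
```

View pics/m2.png

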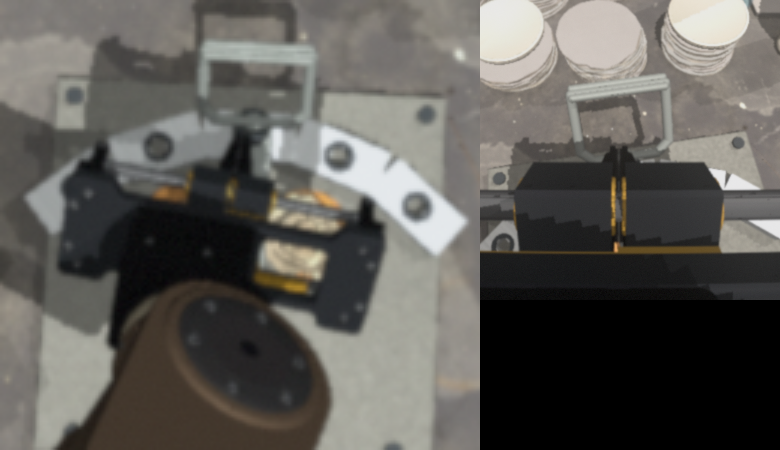

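The finger is lined up with the ring opening: in the top crop the tip is at about (245,130) and the ring spans about 200–315. Now I'll insert it along the tool axis.

```bash
echo '[{"sy":1, "sz":13, "aperture":0}, {"sy":1, "sz":26, "aperture":0}, {"sy":1, "sz":40, "aperture":0}]' | python3 steer.py|sed -n 2,4p
echo '[{"sy":1, "sz":13, "aperture":0}, {"sy":1, "sz":26, "aperture":0}, {"sy":1, "sz":37, "aperture":0}, {"sy":1, "sz":37, "aperture":0}]' | python3 steer.py|sed -n 2,4p
python3 -c "
from h import *; to([558.5,-141,136])"
```

```text
eef_pos: [538.3, -135.9, 145.7]
tcp_rot: [-3.128, -0.663, -0.224]
ft_force: [0.9, 0.5, 0.2]
eef_pos: [560.4, -141.2, 114.9]
tcp_rot: [-3.126, -0.66, -0.224]
ft_force: [-0.2, 1.4, -0.9]
pos [ 560.4 -141.2  114.9] tilt 0.661 az -0.199 shift [ 11.4  -0.  -17.8] ft [-0.2  1.4 -0.9] yaxis [-0.21 -0.98 -0.01] j [-0.43  0.43  2.24  2.44  0.22 -1.05] t 14.2
```

```bash
echo '[{"sx":6, "sz":-8, "aperture":0}, {"sx":11, "sz":-14, "aperture":0}]' | python3 steer.py|sed -n 2,4p
echo '[{"sx":2, "sz":-2.5, "aperture":0}, {"sx":2, "sz":-2.5, "aperture":0}]' | python3 steer.py|sed -n 2,4p
echo '[{"sx":2, "sz":-2.5, "aperture":0}, {"sx":2, "sz":-2.5, "aperture":0}]' | python3 steer.py|sed -n 2,4p
echo '[{"sx":2, "sz":-2.5, "aperture":0}, {"sx":2, "sz":-2.5, "aperture":0}]' | python3 steer.py|sed -n 2,4p
python3 -c "
from h import *; to([558.5,-141,136])"
```

```text
eef_pos: [559.3, -141.3, 134.0]
tcp_rot: [-3.127, -0.66, -0.224]
ft_force: [-0.3, 0.6, 0.8]
eef_pos: [559.7, -141.5, 138.4]
tcp_rot: [-3.128, -0.663, -0.223]
ft_force: [0.6, -0.2, 0.2]
eef_pos: [559.4, -141.5, 140.7]
tcp_rot: [-3.128, -0.662, -0.224]
ft_force: [-0.1, -0.2, -0.5]
eef_pos: [559.4, -141.6, 143.5]
tcp_rot: [-3.128, -0.661, -0.224]
ft_force: [1.0, 0.6, 0.1]
pos [ 559.4 -141.6  143.5] tilt 0.661 az -0.201 shift [-5.4 -0.4  5.3] ft [1.  0.6 0.1] yaxis [-0.21 -0.98 -0.01] j [-0.44  0.37  2.21  2.11  0.17 -0.71] t 14.8667
```

```bash
echo '[{"sx":2, "sz":-2.5, "aperture":0}, {"sx":2, "sz":-2.5, "aperture":0}]' | python3 steer.py|sed -n 2,4p
echo '[{"sx":2, "sz":-2.5, "aperture":0}, {"sx":2, "sz":-2.5, "aperture":0}]' | python3 steer.py|sed -n 2,4p
echo '[{"sx":2, "sz":-2.5, "aperture":0}, {"sx":2, "sz":-2.5, "aperture":0}]' | python3 steer.py|sed -n 2,4p
python3 - <<'E'
from h import *
from cell import env, eyes, workorder, probe_bus
to([558.5,-141,136])
w,_=eyes.read_camera("wrist");p,d=eyes.read_camera("top"); ci=eyes.camera_info("top"); b=np.zeros((450,780,3),np.uint8)
b[:,:480]=cv2.resize(p[185:335,250:410],(480,450)); b[:300,480:]=cv2.resize(w[120:420,180:480],(300,300)); cv2.imwrite("pics/m3.png",b[:,:,::-1])
v,u=np.mgrid[185:345,250:410]; P=at_d(ci,np.c_[u.ravel(),v.ravel()],d[185:345,250:410].ravel())
t=P[(P[:,2]>145)&(abs(P[:,1]+140)<28)&(P[:,0]>560)&(P[:,0]<590)]; print(np.median(t,0))
E
```

```text
eef_pos: [559.3, -141.7, 146.5]
tcp_rot: [-3.128, -0.661, -0.224]
ft_force: [0.2, 0.2, 0.6]
eef_pos: [559.3, -141.8, 149.6]
tcp_rot: [-3.128, -0.661, -0.224]
ft_force: [-0.5, -1.0, 0.1]
eef_pos: [559.4, -141.8, 152.7]
tcp_rot: [-3.128, -0.661, -0.224]
ft_force: [0.1, 0.0, -0.2]
pos [ 559.4 -141.8  152.7] tilt 0.661 az -0.201 shift [-11.1  -0.4  12.6] ft [ 0.1  0.  -0.2] yaxis [-0.21 -0.98 -0.01] j [-0.44  0.35  2.2   1.95  0.15 -0.55] t 15.3667
[ 569.93254065 -140.90436255  152.88928673]
```

View pics/m3.png

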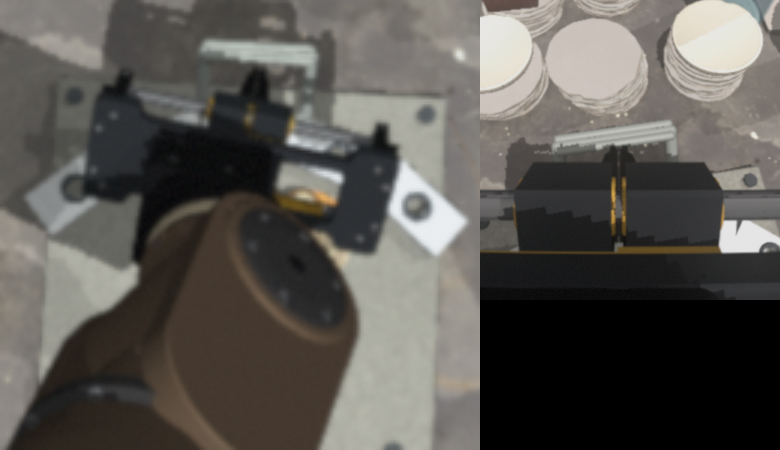

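The tip rose past the near side of the bar without catching it: in the top crop the tip is at about (255,70) and the bar at rows 40–60. It wasn't inserted deep enough, so I'll lower it, insert further and lift again.

```bash
echo '[{"sx":-8, "sz":10, "aperture":0}, {"sx":-15, "sz":20, "aperture":0}, {"sx":-22, "sz":29, "aperture":0}]' | python3 steer.py|sed -n 2,4p
echo '[{"sz":10, "aperture":0}, {"sz":18, "aperture":0}, {"sz":18, "aperture":0}]' | python3 steer.py|sed -n 2,4p
python3 -c "
from h import *; to([568,-142.5,125])"
```

```text
eef_pos: [559.8, -141.9, 115.7]
tcp_rot: [-3.129, -0.661, -0.224]
ft_force: [-0.0, 1.6, 0.5]
eef_pos: [570.8, -143.9, 100.5]
tcp_rot: [-3.128, -0.659, -0.224]
ft_force: [-0.0, 0.6, -0.1]
pos [ 570.8 -143.9  100.5] tilt 0.659 az -0.202 shift [ 12.6  -1.1 -21.2] ft [-0.   0.6 -0.1] yaxis [-0.21 -0.98 -0.01] j [-0.43  0.47  2.22  2.53  0.24 -1.13] t 15.9667
```

```bash
echo '[{"sx":6, "sz":-8, "aperture":0}, {"sx":12, "sz":-16, "aperture":0}]' | python3 steer.py|sed -n 2,4p
echo '[{"sx":2, "sz":-2.5, "aperture":0}, {"sx":2, "sz":-2.5, "aperture":0}]' | python3 steer.py|sed -n 2,4p
echo '[{"sx":2, "sz":-2.5, "aperture":0}, {"sx":2, "sz":-2.5, "aperture":0}]' | python3 steer.py|sed -n 2,4p
echo '[{"sx":2, "sz":-2.5, "aperture":0}, {"sx":2, "sz":-2.5, "aperture":0}]' | python3 steer.py|sed -n 2,4p
echo '[{"sx":2, "sz":-2.5, "aperture":0}, {"sx":2, "sz":-2.5, "aperture":0}]' | python3 steer.py|sed -n 2,4p
python3 -c "
from h import *; to([568,-142.5,125])"
```

```text
eef_pos: [569.7, -143.9, 121.4]
tcp_rot: [-3.128, -0.659, -0.224]
ft_force: [-0.4, -0.2, 0.0]
eef_pos: [569.5, -144.0, 125.5]
tcp_rot: [-3.129, -0.66, -0.224]
ft_force: [-2.0, -0.4, -3.9]
eef_pos: [569.4, -143.9, 127.9]
tcp_rot: [-3.128, -0.659, -0.224]
ft_force: [-3.1, 0.0, -4.3]
eef_pos: [569.5, -143.9, 130.9]
tcp_rot: [-3.128, -0.659, -0.224]
ft_force: [-3.4, 0.0, -5.0]
eef_pos: [569.6, -144.0, 134.1]
tcp_rot: [-3.128, -0.659, -0.224]
ft_force: [-4.6, 0.7, -4.3]
pos [ 569.6 -144.   134.1] tilt 0.659 az -0.202 shift [-7.  -1.   6.1] ft [-4.6  0.7 -4.3] yaxis [-0.21 -0.98 -0.01] j [-0.43  0.4   2.2   2.18  0.17 -0.78] t 16.8
```

```bash
echo '[{"sx":1.5, "sz":-2, "aperture":0}, {"sx":3, "sz":-4, "aperture":0}, {"sx":3, "sz":-4, "aperture":0}]' | python3 steer.py|sed -n 2,4p
python3 - <<'E'
from h import *
from cell import env, eyes, workorder, probe_bus
to([568,-142.5,139])
p,d=eyes.read_camera("top"); ci=eyes.camera_info("top")
v,u=np.mgrid[185:345,250:410]; P=at_d(ci,np.c_[u.ravel(),v.ravel()],d[185:345,250:410].ravel())
t=P[(P[:,2]>150)&(abs(P[:,1]+140)<50)&(P[:,0]>563)&(P[:,0]<590)]; print(np.median(t,0),len(t),t.min(0),t.max(0))
E
```

```text
eef_pos: [569.6, -143.9, 139.1]
tcp_rot: [-3.128, -0.659, -0.224]
ft_force: [-4.6, 0.5, -6.7]
pos [ 569.6 -143.9  139.1] tilt 0.659 az -0.202 shift [-1.5 -1.1 -1. ] ft [-4.6  0.5 -6.7] yaxis [-0.21 -0.98 -0.01] j [-0.43  0.39  2.19  2.11  0.16 -0.71] t 17.05
[ 569.70491191 -136.55758042  168.23839394] 270 [ 563.07375555 -179.98618971  157.47861715] [ 577.85015456 -100.78156706  172.7407549 ]
```

```bash
echo '[{"sx":0.5, "sy":7, "sz":0.3, "aperture":0}, {"sx":0.9, "sy":13, "sz":0.6, "aperture":0}, {"sx":1.2, "sy":20, "sz":0.9, "aperture":0}, {"sx":1.4, "sy":26, "sz":1, "aperture":0}, {"sx":1.5, "sy":32, "sz":1.1, "aperture":0}]' | python3 steer.py|sed -n 2,4p
echo '[{"sx":-0.1, "sy":7, "sz":-0.1, "aperture":0}, {"sx":-0.3, "sy":13, "sz":-0.3, "aperture":0}, {"sx":-0.7, "sy":20, "sz":-0.6, "aperture":0}, {"sx":-1.2, "sy":26, "sz":-1, "aperture":0}, {"sx":-1.8, "sy":33, "sz":-1.5, "aperture":0}]' | python3 steer.py|sed -n 2,4p
python3 - <<'E'
from h import *
from cell import env, eyes, workorder, probe_bus
to([555.6,-207,139])
p,d=eyes.read_camera("top"); ci=eyes.camera_info("top")
v,u=np.mgrid[185:345,250:430]; P=at_d(ci,np.c_[u.ravel(),v.ravel()],d[185:345,250:430].ravel())
t=P[(P[:,2]>155)&(P[:,2]<178)&(np.hypot(P[:,0]-330,P[:,1]+124)>231)]; a=np.arctan2(t[:,1]+124,t[:,0]-330); print(len(t),a.min(),a.max(),np.median(t,0),t.max(0))
np.save("P2.npy",P)
cv2.imwrite("pics/t3.png",cv2.resize(p[185:335,250:430],(720,600))[:,:,::-1])
E
```

```text
eef_pos: [565.0, -175.8, 138.9]
tcp_rot: [-3.127, -0.66, -0.224]
ft_force: [-3.2, 1.5, -6.7]
eef_pos: [555.5, -207.3, 138.6]
tcp_rot: [-3.127, -0.66, -0.224]
ft_force: [-5.2, 2.3, -5.8]
pos [ 555.5 -207.3  138.6] tilt 0.66 az -0.2 shift [ 0.3 -0.4 -0.3] ft [-5.2  2.3 -5.8] yaxis [-0.21 -0.98 -0.01] j [-0.58  0.4   2.18  1.79  0.24 -0.51] t 17.9333
310 -0.5134211655109291 -0.17570838653041093 [ 556.6521801  -205.64109087  167.24320126] [ 573.36964039 -164.69234431  172.51855115]
```

View pics/t3.png

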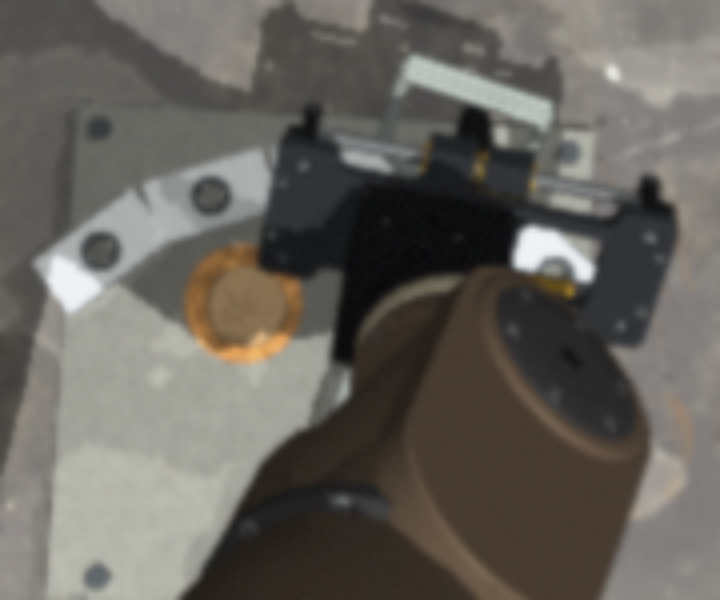

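```bash
echo '[{"sx":-3, "sz":4, "aperture":0}, {"sx":-6, "sz":8, "aperture":0}, {"sx":-9, "sz":12, "aperture":0}, {"sx":-12, "sz":16, "aperture":0}]' | python3 steer.py|sed -n 2,4p
echo '[{"sx":-0.7, "sy":5, "sz":-0.5, "aperture":0}, {"sx":-1.3, "sy":10, "sz":-1, "aperture":0}, {"sx":-1.3, "sy":10, "sz":-1, "aperture":0}]' | python3 steer.py|sed -n 2,4p
echo '[{"sx":-0.7, "sy":5, "sz":-0.5, "aperture":0}, {"sx":-0.7, "sy":5, "sz":-0.5, "aperture":0}]' | python3 steer.py|sed -n 2,4p
echo '[{"sx":-0.4, "sy":3, "sz":-0.3, "aperture":0}, {"sx":-0.4, "sy":3, "sz":-0.3, "aperture":0}]' | python3 steer.py|sed -n 2,4p
echo '[{"sx":-0.4, "sy":3, "sz":-0.3, "aperture":0}, {"sx":-0.4, "sy":3, "sz":-0.3, "aperture":0}]' | python3 steer.py|sed -n 2,4p
```

```text
eef_pos: [557.5, -208.0, 120.0]
tcp_rot: [-3.128, -0.664, -0.224]
ft_force: [-0.5, 0.8, 0.4]
eef_pos: [552.9, -218.0, 119.7]
tcp_rot: [-3.128, -0.662, -0.224]
ft_force: [0.4, -0.8, -0.6]
eef_pos: [550.6, -222.3, 119.4]
tcp_rot: [-3.128, -0.661, -0.224]
ft_force: [0.1, 0.7, -0.4]
eef_pos: [549.4, -224.8, 119.1]
tcp_rot: [-3.128, -0.661, -0.224]
ft_force: [1.0, 0.2, 0.8]
eef_pos: [548.3, -227.4, 118.9]
tcp_rot: [-3.128, -0.661, -0.224]
ft_force: [0.0, 0.2, -0.7]
```

```bash
echo '[{"sx":-0.3, "sy":2.5, "sz":-0.2, "aperture":0}, {"sx":-0.3, "sy":2.5, "sz":-0.2, "aperture":0}]' | python3 steer.py|sed -n 2,4p
echo '[{"sx":-0.3, "sy":2.5, "sz":-0.2, "aperture":0}, {"sx":-0.3, "sy":2.5, "sz":-0.2, "aperture":0}]' | python3 steer.py|sed -n 2,4p
echo '[{"sx":-0.3, "sy":2.5, "sz":-0.2, "aperture":0}, {"sx":-0.3, "sy":2.5, "sz":-0.2, "aperture":0}]' | python3 steer.py|sed -n 2,4p
python3 - <<'E'
from h import *
from cell import env, eyes, workorder, probe_bus
to([555.6,-207,139])
p,d=eyes.read_camera("top"); ci=eyes.camera_info("top")
v,u=np.mgrid[185:345,250:430]; P=at_d(ci,np.c_[u.ravel(),v.ravel()],d[185:345,250:430].ravel())
r=np.hypot(P[:,0]-330,P[:,1]+124)
t=P[(P[:,2]>145)&(P[:,2]<178)&(r>233)&(r<252)]; a=np.arctan2(t[:,1]+124,t[:,0]-330); print(len(t),a.min(),a.max(),(a.min()+a.max())/2,np.median(t,0),t.max(0))
E
```

```text
eef_pos: [547.4, -229.5, 118.8]
tcp_rot: [-3.128, -0.66, -0.224]
ft_force: [-1.0, 1.6, 0.0]
eef_pos: [546.4, -231.6, 118.7]
tcp_rot: [-3.127, -0.66, -0.224]
ft_force: [-2.0, 4.7, 1.7]
eef_pos: [545.3, -233.6, 118.6]
tcp_rot: [-3.127, -0.66, -0.224]
ft_force: [-3.5, 6.2, 4.1]
pos [ 545.3 -233.6  118.6] tilt 0.66 az -0.2 shift [ 15.8 -28.4 -13.2] ft [-3.5  6.2  4.1] yaxis [-0.21 -0.98 -0.01] j [-0.65  0.44  2.19  1.9   0.29 -0.69] t 19.5667
298 -0.5363404911964058 -0.2015779936858922 -0.36895924244114897 [ 553.92340917 -212.01635516  160.68484241] [ 572.52094137 -170.99500857  165.91213782]
```

```bash
echo '[{"sx":-0.3, "sy":2, "sz":-0.2, "aperture":0}, {"sx":-0.3, "sy":2, "sz":-0.2, "aperture":0}]' | python3 steer.py|sed -n 2,4p
echo '[{"sx":-0.3, "sy":2, "sz":-0.2, "aperture":0}, {"sx":-0.3, "sy":2, "sz":-0.2, "aperture":0}]' | python3 steer.py|sed -n 2,4p
python3 - <<'E'
from h import *
from cell import env, eyes, workorder, probe_bus
to([555.6,-207,139])
p,d=eyes.read_camera("top"); ci=eyes.camera_info("top")
v,u=np.mgrid[185:345,250:430]; P=at_d(ci,np.c_[u.ravel(),v.ravel()],d[185:345,250:430].ravel())
r=np.hypot(P[:,0]-330,P[:,1]+124)
t=P[(P[:,2]>145)&(P[:,2]<178)&(r>233)&(r<252)]; a=np.arctan2(t[:,1]+124,t[:,0]-330); print(len(t),a.min(),a.max(),(a.min()+a.max())/2,np.median(t,0),t.max(0))
E
```

```text
eef_pos: [544.5, -235.2, 118.5]
tcp_rot: [-3.127, -0.66, -0.224]
ft_force: [-4.5, 7.3, 4.4]
eef_pos: [543.5, -236.9, 118.4]
tcp_rot: [-3.126, -0.66, -0.223]
ft_force: [-6.3, 8.7, 5.8]
pos [ 543.5 -236.9  118.4] tilt 0.66 az -0.199 shift [ 16.7 -32.  -12.7] ft [-6.3  8.7  5.8] yaxis [-0.21 -0.98 -0.01] j [-0.66  0.44  2.19  1.89  0.29 -0.68] t 19.95
296 -0.555329060598577 -0.21823892404008402 -0.3867839923193305 [ 552.09688388 -214.364657    160.47743147] [ 573.06135672 -174.96697997  165.41857307]
```

```bash
echo '[{"sx":0.9, "sy":2, "sz":-1.8, "aperture":0}, {"sx":0.9, "sy":2, "sz":-1.8, "aperture":0}]' | python3 steer.py|sed -n 2,4p
echo '[{"sx":0.3, "sy":1.5, "sz":-1, "aperture":0}, {"sx":0.3, "sy":1.5, "sz":-1, "aperture":0}]' | python3 steer.py|sed -n 2,4p
echo '[{"sx":-0.2, "sy":1.5, "sz":-0.2, "aperture":0}, {"sx":-0.2, "sy":1.5, "sz":-0.2, "aperture":0}]' | python3 steer.py|sed -n 2,4p
cat > ring.py <<'E'
from h import *
from cell import env, eyes, workorder, probe_bus
to([555.6,-207,139])
p,d=eyes.read_camera("top"); ci=eyes.camera_info("top")
v,u=np.mgrid[185:345,250:430]; P=at_d(ci,np.c_[u.ravel(),v.ravel()],d[185:345,250:430].ravel())
r=np.hypot(P[:,0]-330,P[:,1]+124)
t=P[(P[:,2]>143)&(P[:,2]<178)&(r>233)&(r<252)]; a=np.arctan2(t[:,1]+124,t[:,0]-330); print(len(t),a.min(),a.max(),(a.min()+a.max())/2,np.median(t,0),t.max(0))
E
python3 ring.py
```

```text
eef_pos: [543.1, -239.8, 120.6]
tcp_rot: [-3.128, -0.66, -0.224]
ft_force: [-1.6, 2.8, 0.1]
eef_pos: [542.5, -241.6, 121.4]
tcp_rot: [-3.128, -0.66, -0.224]
ft_force: [-1.4, 0.9, -2.0]
eef_pos: [541.8, -243.0, 121.3]
tcp_rot: [-3.128, -0.66, -0.224]
ft_force: [-2.4, 0.5, -1.9]
pos [ 541.8 -243.   121.3] tilt 0.66 az -0.202 shift [ 15.2 -38.3 -10.1] ft [-2.4  0.5 -1.9] yaxis [-0.21 -0.98 -0.01] j [-0.67  0.43  2.18  1.84  0.29 -0.64] t 20.5
288 -0.5803603222012506 -0.2458075421090094 -0.41308393215512995 [ 549.41527785 -220.76726739  152.7584415 ] [ 569.73841956 -181.36959979  157.73984244]
```

The pin has dropped home: the ring top is back at 157.7 mm and the arm has turned about −0.345 rad. Now I'll back off the upright, centre the finger in the opening and withdraw.

```bash
echo '[{"sx":-1.5, "sy":-4, "sz":2, "aperture":0}, {"sx":-3, "sy":-8, "sz":4, "aperture":0}]' | python3 steer.py|sed -n 2,4p
python3 -c "
from h import *; to([543,-215,112])"
```

```text
eef_pos: [544.1, -235.3, 116.9]
tcp_rot: [-3.128, -0.661, -0.225]
ft_force: [-0.6, -0.9, 0.3]
pos [ 544.1 -235.3  116.9] tilt 0.661 az -0.203 shift [ -7.4 -19.6   0.7] ft [-0.6 -0.9  0.3] yaxis [-0.21 -0.98 -0.01] j [-0.65  0.44  2.19  1.92  0.29 -0.71] t 20.7167
```

```bash
echo '[{"sx":-2, "sy":-7, "aperture":0}, {"sx":-4, "sy":-13, "aperture":0}, {"sx":-6, "sy":-18, "aperture":0}, {"sx":-6, "sy":-18, "aperture":0}]' | python3 steer.py|sed -n 2,4p
echo '[{"sz":-10, "aperture":0}, {"sz":-20, "aperture":0}, {"sz":-30, "aperture":0}, {"sz":-40, "aperture":0}]' | python3 steer.py|sed -n 2,4p
python3 ring.py
```

```text
eef_pos: [543.1, -215.7, 113.1]
tcp_rot: [-3.128, -0.66, -0.224]
ft_force: [-0.6, 0.5, 0.8]
eef_pos: [519.0, -211.7, 145.3]
tcp_rot: [-3.128, -0.661, -0.224]
ft_force: [0.0, -0.5, -1.4]
pos [ 519.  -211.7  145.3] tilt 0.661 az -0.202 shift [ 23.5 -12.4  26.4] ft [ 0.  -0.5 -1.4] yaxis [-0.21 -0.98 -0.01] j [-0.64  0.35  2.24  1.79  0.27 -0.56] t 21.3833
283 -0.577662820597969 -0.24363922257892442 -0.41065102158844674 [ 550.84710884 -220.50447226  152.87847949] [ 569.74095605 -181.27950396  157.46115915]
```

```bash
echo '[{"sz":-25, "aperture":0}, {"sz":-50, "aperture":0}, {"sz":-80, "aperture":0}, {"sz":-110, "aperture":0}, {"sz":-140, "aperture":0}]' | python3 steer.py|sed -n 2,4p
echo '[{"sx":15, "sy":-25, "sz":-25, "aperture":0}, {"sx":30, "sy":-50, "sz":-50, "aperture":0}, {"sx":45, "sy":-75, "sz":-75, "aperture":0}, {"sx":60, "sy":-100, "sz":-100, "aperture":0}, {"sx":60, "sy":-100, "sz":-100, "aperture":0}]' | python3 steer.py|sed -n 2,4p
python3 ring.py
python3 - <<'E'
from cell import env, eyes, workorder, probe_bus
import cv2
p,d=eyes.read_camera("top"); cv2.imwrite("pics/fin.png",cv2.resize(p[150:360,230:480],None,fx=2.8,fy=2.8)[:,:,::-1])
E
```

```text
eef_pos: [434.0, -194.4, 255.4]
tcp_rot: [-3.128, -0.658, -0.225]
ft_force: [0.6, 0.4, 0.9]
eef_pos: [442.3, -94.1, 374.6]
tcp_rot: [-3.129, -0.663, -0.225]
ft_force: [0.6, 0.0, 0.0]
pos [442.3 -94.1 374.6] tilt 0.663 az -0.204 shift [-38.1  88.3 268. ] ft [0.6 0.  0. ] yaxis [-0.22 -0.98 -0.01] j [-0.46 -0.19  2.08  0.27  0.63  1.17] t 22.2667
286 -0.5797929038287598 -0.24410934381006638 -0.4119511238194131 [ 550.8549434  -220.79150724  152.66659809] [ 569.82900322 -181.42629474  157.69913757]
```

View pics/fin.png

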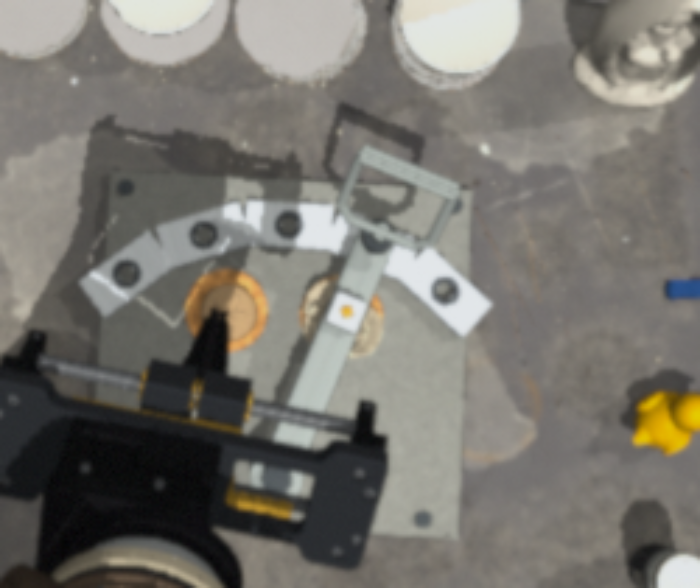

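The pin is home and the arm is over the rose (nozzle block at about (345,312)). The gripper is clear, well above everything, so I'm handing in.

```bash
python3 -c "
from cell import env, eyes, workorder, probe_bus
print(workorder.job_done())"
```

```text
the job is handed in; nothing more can be done
None
```

The job is handed in: a fingertip hooked under the ring's top bar lifted the pin, the arm swung one hole to the right, and the camera shows the pin home, the nozzle over the rose and the gripper clear; the judge's result wasn't shown.

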